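# Stroke the roller deck of a parcel scale

## Robot

A 7-joint arm with a two-finger parallel gripper is mounted at the origin on the work surface. World frame = base frame: x ahead of the robot, y to its left, z up, the work surface at z = 0. Lengths are in m, angles in rad, forces in N, time in s.
With the tool pointing down it reaches from about 0.4 to 0.85 m from the base axis. Payload 10.4 kg.
Tool frame: the origin (TCP) lies midway between the tips of the shut fingers; the grasp point (between the pads) lies ctrl.pinch_z behind it (ctrl.pinch_z is the distance from the TCP to the grasp point, in m); z points along the fingers, y is the line along which they close (so a half turn about z gives the same grasp; the last joint's range is limited). The gripper opens to 87 mm and grips with 3 to 60 N. Pads are 19 mm wide; open, the fingers measure 117 mm over their backs; the gripper's body (75 mm by 190 mm) begins 51 mm behind the grasp point.
Start: joints at [-1.267, 0.332, -0.065, 1.46, 0.022, 1.35, -0.088], TCP at [0.201, 0.592, 0.223] pointing down, gripper open.
Joint ranges: [-2.6, 2.6], [-0.5, 2.12], [-1.47, 1.34], [0.16, 2.42], [-1.27, 4.41], [0.06, 2.06], [-2.6, 2.6]. Speed limits (rad/s): [2.22, 2.22, 2.79, 2.79, 3.14, 3.14, 3.14].

## Interface

Orientations are given as a rotation vector (axis times angle).
In Python, from plant import ctrl gives the robot as it stands.
- The arm moves only by the tool play_rows, never from a script. Its argument "deltas" is a list of rows, each a list of 5 numbers: the shift along the tool's x, y, z scaled (see below), then the turn about the tool's z scaled (see below), then the closure, from -1 (fully open) to 1 (shut). In form: [[x, y, z, twist, claw], ...]. A call has 1 to 8 rows; each row is the pose to reach, as a shift and turn from the pose commanded when the call began, along the tool's axes at that moment; what a row does not reach only later rows make up. The controller multiplies each number of a shift by 0.5 m and each number of a turn by pi/4 rad. A row lasts 1/10 s, in which the tool goes at most 50 mm and 8.59 degrees, less where a joint would pass 70% of its speed; a pose out of reach is approached as far as the arm can. A call with a number of a shift or a turn outside -1 to 1 is refused whole. A call with a gripper value outside its range is refused whole. The fingers move at their own pace and stop on an object; "squeeze" is the grip in N (left out, the last holds). Time passes only in rows, so rows that repeat a pose let the fingers close. It gives the time, the measured TCP pose, the force, the opening and the grip force at its end, in the units of the state.
- ctrl.read_state(): the state, without advancing time (a new reading comes with each control period).
- ctrl.snapshot(name): name is "scene" or "top" or "wrist"; returns a dict with "image" (384x512x3 uint8, red, green, blue), "fx", "fy", "cx", "cy" (pixels), "xyz" and "rotation" of the camera in the world. Camera axes: x right, y down, z forward; pixel columns grow to the right and rows downward; lengths in m; the calibration is good to about 2 mm. A picture is of the moment at which its call begins. There is no depth.
- ctrl.finish_job(): hands the job in; it is judged then, once.
Trained networks look in a picture, given as the dict that the camera call returned (one of the last four; its "shot" number tells which), for a name from the list of things; names that differ only in an ending like _2 or _b are one class to them, and where a whole thing is asked for, a point or a joint stands for the part that bears it (a point fixed in the world has none). Each returns a list of dicts, best first, with "confidence" (0 to 1); they miss things now and then, are a little off and sometimes report something else, mostly with a low value. They report only what shows in the picture. A call takes as long as a camera call.
- ctrl.find_in(picture, thing): "xy" ([column, row] in pixels, amid what is visible of it).
- ctrl.regions_of(picture, thing): "pixels" (384x512 bool, what is visible of it) and "xy" ([column, row] in pixels, amid what is visible of it).
The state is a dict: "clock": time; "joint_positions": joint angles; "qd": joint speeds; "tau": joint torques, N m; "ee_pos": TCP position; "tool_rot": TCP orientation; "contact_force": force on the tool from outside, world axes, zero at the start; "ft_torque": the same for the moment, N m; "width": finger opening in m; "grasp_force": force on a finger pad.
Only numpy, scipy, OpenCV 4.12 (cv2) and the standard library are available. Lean on these libraries where they do the work, as an engineer would, in place of code of your own. Each camera call takes 0.05 s, during which the arm holds its last target. There are 200 camera calls.

## Task

Check that the rollers of the parcel scale run freely: with the fingertips, stroke lightly along the top of the roller row from the roller next to the stop plate to the roller at the open end, so that each of the six rollers visibly turns, one after the other, in the direction of the stroke. Keep the touch light so the sprung deck only sinks a little, never stroke back towards the stop plate, then lift clear of the scale. Leave the check weight and the other things around the scale where they are; pick nothing up.

Things in the scene. Friction and masses are not known exactly. Their poses are not given: they have to be found in the camera images.
- scale: Parcel scale with a roller top, fixed: grey base 200 x 390 x 30 mm, on it a sprung deck with a row of six plain steel rollers (30 mm diameter, 124 mm long, 40 mm apart). Origin on the table under the row's middle; z up, y along the row towards the stop plate (within 0.4 rad of world y), x along the rollers. Roller axes at y = +100, +60, +20, -20, -60, -100 mm, roller tops at z = 95 mm.
- stop_plate_top (a point): Middle of the top edge of the stop plate: fixed upright steel sheet 150 mm wide, 4 mm thick, at scale y = +152 mm, its top 30 mm above the roller tops. Behind it is a ledge 60 mm high (scale y = +155 to +245 mm) with a small display. The scale's other end (y = -125 mm) is open.
- first_roller_top (a point): Middle of the top line of the first roller, the one next to the stop plate; rides with the deck. The deck's two side rails (scale x = +-69 mm) end 7 mm below the roller tops.
- last_roller_top (a point): Middle of the top line of the last roller, the one at the open end, 200 mm from the first; rides with the deck.
- deck (a joint): How far the sprung deck with its rollers is pressed down, m: 0 at rest (up), limit 0.018. It starts to sink at about 1 N and then takes about 0.4 N per mm more (5 mm is 3 N, 14 mm about 6.6 N), and rises again when let go.
- roller0 (a joint): Turn of the first (next to the stop plate) roller about its axle, rad: 0 at the start, grows when its top is stroked away from the stop plate, towards the open end. Turns easily and stops by itself within a fraction of a second.
- roller1 (a joint): Turn of the second roller about its axle, rad: 0 at the start, grows when its top is stroked away from the stop plate, towards the open end. Turns easily and stops by itself within a fraction of a second.
- roller2 (a joint): Turn of the third roller about its axle, rad: 0 at the start, grows when its top is stroked away from the stop plate, towards the open end. Turns easily and stops by itself within a fraction of a second.
- roller3 (a joint): Turn of the fourth roller about its axle, rad: 0 at the start, grows when its top is stroked away from the stop plate, towards the open end. Turns easily and stops by itself within a fraction of a second.
- roller4 (a joint): Turn of the fifth roller about its axle, rad: 0 at the start, grows when its top is stroked away from the stop plate, towards the open end. Turns easily and stops by itself within a fraction of a second.
- roller5 (a joint): Turn of the sixth and last (at the open end) roller about its axle, rad: 0 at the start, grows when its top is stroked away from the stop plate, towards the open end. Turns easily and stops by itself within a fraction of a second.
- check_weight: Loose steel check weight, 42 mm in diameter, 55 mm high, with a knob; stands on the scale's ledge behind the stop plate, its top 115 mm above the table. Origin: centre of its underside. Bystander.
- tape_roll: Roll of packing tape lying flat, 100 mm across, 48 mm high. Origin: centre of its underside. Bystander beyond the scale.
- cartridge: Black printer cartridge, about 70 x 240 x 50 mm. Origin: centre of its underside. Bystander beyond the scale.
- small_carton: Small cardboard box, 110 x 90 x 60 mm, past the open end of the scale. Origin: centre of its underside. Bystander.
- screw_jar: Small jar of screws, 60 mm in diameter, 75 mm high, on the robot's side of the scale. Origin: centre of its underside. Bystander.
- stapler: Desk stapler, 35 x 130 x 41 mm, on the robot's side of the scale. Origin: centre of its underside. Bystander.

How it is judged:
On the way, in this order (a step that is already met when the one before it is completed fails the run):
1. the first roller has been turned by the fingertips (value of joint roller0 above 0.6 rad and contact force between the fingers and scale above 0.2 N).
2. the second roller has been turned by the fingertips (value of joint roller1 above 0.6 rad and contact force between the fingers and scale above 0.2 N).
3. the third roller has been turned by the fingertips (value of joint roller2 above 0.6 rad and contact force between the fingers and scale above 0.2 N).
4. the fourth roller has been turned by the fingertips (value of joint roller3 above 0.6 rad and contact force between the fingers and scale above 0.2 N).
5. the fifth roller has been turned by the fingertips (value of joint roller4 above 0.6 rad and contact force between the fingers and scale above 0.2 N).
6. the last roller has been turned by the fingertips (value of joint roller5 above 0.6 rad and contact force between the fingers and scale above 0.2 N).
At the end, for the whole second after the job is handed in: All six rollers stand turned more than 0.6 rad in the direction from the stop plate to the open end, the deck is up again (within 2 mm), and the check weight, tape roll, cartridge, small carton, screw jar and stapler are within 20 mm of where they were (value of joint each of roller0, roller1, roller2, roller3, roller4, roller5 above 0.6 rad and value of joint deck below 0.002 m and distance of each of check_weight, tape_roll, cartridge, small_carton, screw_jar, stapler from where it was at the start of the episode below 0.02 m); the robot touches nothing.
It fails at once if the deck is pressed down more than 14 mm (about 6.6 N): not a light touch (value of joint deck above 0.014 m).
It fails at once if a roller is turned back, towards the stop plate, by more than 0.5 rad (value of joint any of roller0, roller1, roller2, roller3, roller4, roller5 below -0.5 rad).
It fails at once if the check weight is moved or lifted by more than 20 mm (distance of check_weight from where it was at the start of the episode above 0.02 m).
It fails at once if another thing around the scale is moved or lifted by more than 20 mm (distance of any of tape_roll, cartridge, small_carton, screw_jar, stapler from where it was at the start of the episode above 0.02 m).
It also fails if it takes over 35 s, if anything falls off the work surface, if the arm or the gripper's body presses on something with over 40 N, if the wrist force passes 120 N, or if a joint passes its speed limit or range.

## Working session

There is one attempt and no reset: what is moved stays moved. The work goes in short steps, Python scripts to look and compute and a tool call to move; the robot and the scene stay as the last step left them, time stands still between calls to the robot, and variables do not carry over. Pictures are saved under pics/ and viewed, at most 10 in all, crops included, and the job is handed in when it is done.

Besides the shell and the picture viewer there is one more tool, called after ">>>" as name(argument=value, ...), one argument or row to a line, values as JSON. play_rows: Moves the arm, as the interface text tells. Shifts and turns lie within -1 to 1; 1 stands for 0.5 m of shift or pi/4 rad of turn. Its arguments: {"type":"object","properties":{"deltas":{"type":"array","items":{"type":"array","items":{"type":"number"}}},"squeeze":{"type":"number"}},"required":["deltas"]}

```bash
mkdir -p pics && cat > h.py <<'E'
import numpy as np, cv2
from plant import ctrl
from scipy.spatial.transform import Rotation as R
def M(s):
    r=np.array(s["rotation"],float)
    return r if r.shape==(3,3) else R.from_rotvec(r).as_matrix()
def ray(s,uv):
    d=M(s)@np.array([(uv[0]-s["cx"])/s["fx"],(uv[1]-s["cy"])/s["fy"],1]); return np.array(s["xyz"]),d/np.linalg.norm(d)
def proj(s,p):
    c=M(s).T@(np.array(p)-np.array(s["xyz"])); return np.array([s["fx"]*c[0]/c[2]+s["cx"],s["fy"]*c[1]/c[2]+s["cy"]])
def atz(s,uv,z):
    o,d=ray(s,uv); return o+d*(z-o[2])/d[2]
def tri(obs):
    A=0;b=0
    for s,uv in obs:
        o,d=ray(s,uv); P=np.eye(3)-np.outer(d,d); A=A+P; b=b+P@o
    return np.linalg.solve(A,b)
E
python3 - <<'E'
from h import *
S={n:ctrl.snapshot(n) for n in("scene","top","wrist")}
st=ctrl.read_state();print({k:np.round(st[k],3) for k in("clock","ee_pos","tool_rot","contact_force","width")}, ctrl.pinch_z)
T=["first_roller_top","last_roller_top","stop_plate_top","check_weight","scale","small_carton","screw_jar","stapler","tape_roll","cartridge"]
for t in T:
    o={}
    for n,s in S.items():
        r=ctrl.find_in(s,t)
        if r: o[n]=(np.round(r[0]["xy"],1).tolist(),round(r[0]["confidence"],2))
    g=[(S[n],v[0]) for n,v in o.items() if v[1]>.4]
    print(t,o,np.round(tri(g),3) if len(g)>1 else "")
for n in S: print(n,np.round(S[n]["xyz"],3))
cv2.imwrite("pics/a.png",cv2.cvtColor(cv2.resize(S["top"]["image"],(800,600)),cv2.COLOR_RGB2BGR))
cv2.imwrite("pics/b.png",cv2.cvtColor(cv2.resize(S["scene"]["image"],(800,600)),cv2.COLOR_RGB2BGR))
E
```

```text
{'clock': np.float64(0.15), 'ee_pos': array([0.201, 0.592, 0.222]), 'tool_rot': array([-5.11e-01, -3.10e+00,  2.00e-03]), 'contact_force': array([-0.722,  0.18 , -0.709]), 'width': np.float64(0.087)} 0.0187
first_roller_top {'scene': ([216.6, 190.6], 0.79), 'top': ([263.8, 222.4], 0.76)} [ 0.5   -0.016  0.052]
last_roller_top {'scene': ([215.1, 188.1], 0.59), 'top': ([265.3, 220.8], 0.81)} [ 0.502 -0.021  0.066]
stop_plate_top {'scene': ([224.2, 192.9], 0.77), 'top': ([244.8, 228.8], 0.57)} [ 0.483  0.034 -0.004]
check_weight {'scene': ([229.3, 159.7], 0.55), 'top': ([242.0, 231.5], 0.73)} [0.486 0.042 0.109]
scale {'scene': ([222.1, 191.7], 0.72), 'top': ([248.3, 231.7], 0.9)} [0.478 0.027 0.004]
small_carton {'scene': ([205.0, 276.0], 0.86), 'top': ([347.5, 174.9], 0.89)} [ 0.626 -0.231  0.025]
screw_jar {'scene': ([174.4, 153.0], 0.77), 'top': ([236.0, 302.1], 0.79)} [0.299 0.051 0.039]
stapler {'scene': ([153.8, 207.5], 0.7), 'top': ([304.6, 269.9], 0.95)} [ 0.377 -0.124  0.008]
tape_roll {'scene': ([295.1, 173.5], 0.63), 'top': ([174.8, 168.7], 0.87)} [0.625 0.207 0.02 ]
cartridge {'scene': ([285.6, 245.1], 0.83), 'top': ([270.5, 143.6], 0.97)} [ 0.714 -0.031 -0.004]
scene [ 1.061 -0.718  0.89 ]
top [ 0.505 -0.006  1.104]
wrist [0.128 0.616 0.383]
```

View pics/a.png

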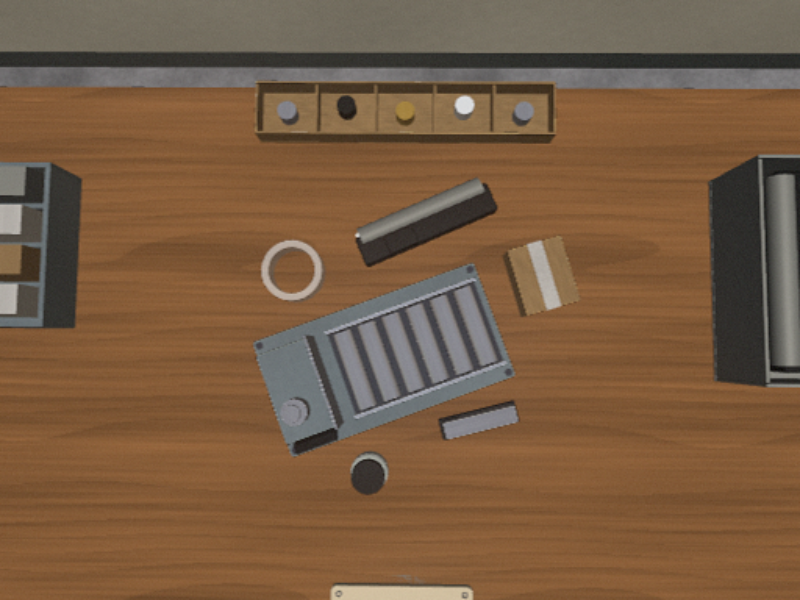

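View pics/b.png

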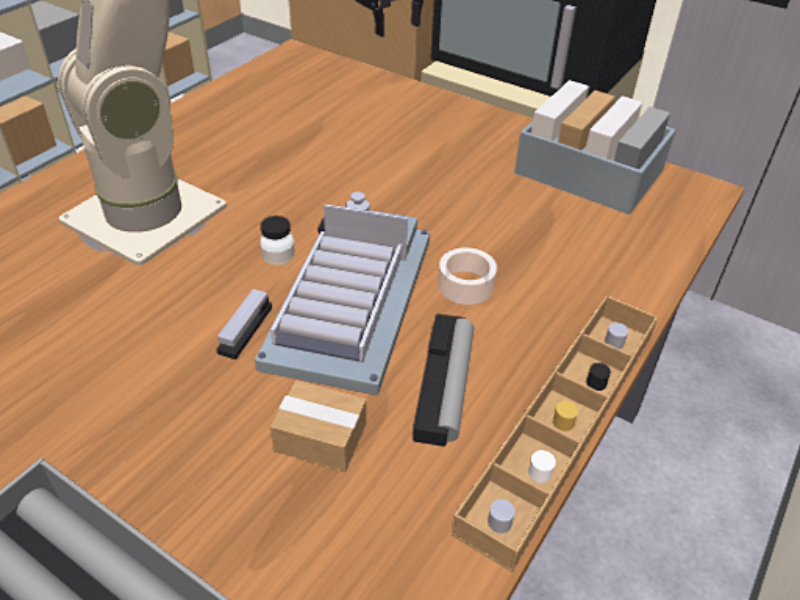

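Top view (800x600): the scale is rotated, its stop plate on the left at about (325,380), the weight at (294,410), the open end on the right at about (485,325). The jar is at (368,473), the stapler at (478,420) and the carton at (542,275). The scene view agrees. The networks return whole parts, so I'll fit the scale's pose from features in enlarged crops.

```bash
python3 - <<'E'
from h import *
for n,(c0,r0,w,h) in {"top":(160,165,175,130),"scene":(160,115,120,135)}.items():
    s=ctrl.snapshot(n); f=4.4
    im=cv2.resize(s["image"][r0:r0+h,c0:c0+w],None,fx=f,fy=f,interpolation=cv2.INTER_CUBIC)
    for c in range(c0,c0+w,20): cv2.putText(im,str(c),(int((c-c0)*f),10),0,.35,(255,255,0),1); cv2.line(im,(int((c-c0+.5)*f),12),(int((c-c0+.5)*f),18),(255,255,0),1)
    for r in range(r0,r0+h,20): cv2.putText(im,str(r),(0,int((r-r0+.5)*f)),0,.35,(255,255,0),1)
    cv2.imwrite(f"pics/c_{n}.png",cv2.cvtColor(im,cv2.COLOR_RGB2BGR)); print(im.shape)
E
```

```text
(572, 770, 3)
(594, 528, 3)
```

View pics/c_top.png

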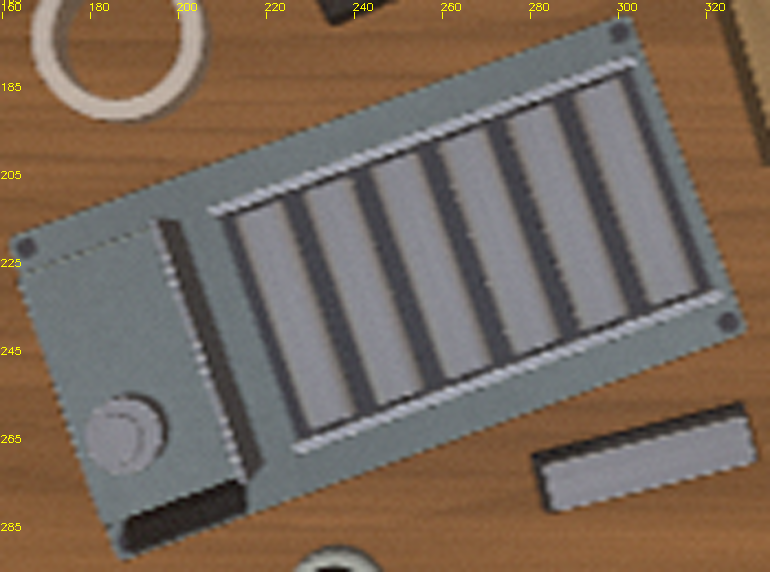

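View pics/c_scene.png

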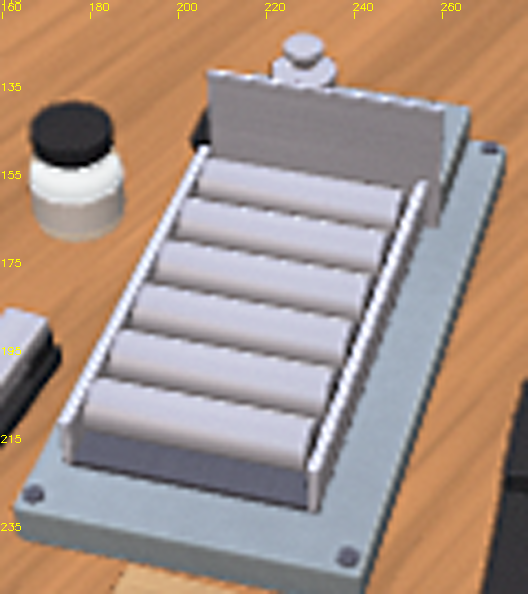

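The top crop shows the six rollers, the rails, the plate's top edge from (155,222) to (243,475), and the base corners. The scene crop shows the plate's top corners at (208,72) and (443,110) and the base front corners at (15,512) and (362,578). I'll fit x, y, yaw from these.

```bash
cat > fit.py <<'E'
from h import *
from scipy.optimize import least_squares
S={n:ctrl.snapshot(n) for n in("scene","top")}
off={"top":(160,165),"scene":(160,115)}
ob=[("top",10,237,(100,245,30)),("top",120,558,(-100,245,30)),("top",745,327,(-100,-145,30)),("top",632,18,(100,-145,30)),
("top",155,222,(75,152,125)),("top",243,475,(-75,152,125)),
("scene",208,72,(-75,152,125)),("scene",443,110,(75,152,125)),("scene",15,512,(-100,-145,30)),("scene",362,578,(100,-145,30))]
def W(p,q): 
    c,s=np.cos(p[2]),np.sin(p[2]); x,y,z=np.array(q)/1000; return np.array([p[0]+c*x-s*y,p[1]+s*x+c*y,z+(p[3] if len(p)>3 else 0)])
def res(p): return np.concatenate([proj(S[n],W(p,q))-(np.array([u,v])/4.4+off[n]-.1) for n,u,v,q in ob])
for k in(3,4):
    r=least_squares(res,[.5,0,.3]+[0]*(k-3)); p=r.x; print(k,np.round(p,4)); 
print(np.round(r.fun.reshape(-1,2),1).tolist())
p=least_squares(res,[.5,0,.3],loss="soft_l1").x; print(p)
# rail-end check at z=88, in scale coordinates
c,s=np.cos(p[2]),np.sin(p[2])
for u,v in[(212,212),(635,63),(297,449),(720,296)]:
    w=atz(S["top"],np.array([u,v])/4.4+off["top"]-.1,.088)[:2]-p[:2]; print(np.round(np.array([[c,s],[-s,c]])@w*1000,1))
for q in[(0,100,95),(0,-100,95),(0,152,125)]: print(q,np.round(W(p,q),4))
st=ctrl.read_state(); T=R.from_rotvec(st["tool_rot"]).as_matrix(); print(np.round(T,3).tolist(),st["ee_pos"])
E
python3 fit.py
```

```text
3 [ 0.5029 -0.0172  0.3588]
4 [ 0.5018 -0.0157  0.3578 -0.0061]
[[-0.3, -0.5], [0.1, 0.3], [1.2, 0.2], [-0.5, -2.2], [-2.1, -1.0], [-0.9, 2.0], [-0.2, 0.2], [-0.0, 0.2], [-1.5, 0.3], [-0.5, 1.3]]
[ 0.50331744 -0.01725946  0.36073497]
[ 67.1 122.6]
[  63.6 -126.1]
[-71.1 122.5]
[ -72.9 -124.4]
(0, 100, 95) [0.468  0.0763 0.095 ]
(0, -100, 95) [ 0.5386 -0.1108  0.095 ]
(0, 152, 125) [0.4497 0.125  0.125 ]
[[-0.947, 0.321, 0.0], [0.321, 0.947, 0.0], [-0.0, 0.0, -1.0]] [0.20061581 0.59194084 0.22256852]
```

Fitted scale pose: about (0.503, -0.017), yaw 0.36, and the rail check agrees within 5 mm. Plan: shut the fingers, put tool x along scale y (twist +50.7°), and stroke along -tool x.

>>> play_rows(
  deltas=[
    [-0.822, -0.785, 0, 0.95, 1],
    [-0.822, -0.785, 0, 0.95, 1],
    [-0.822, -0.785, 0, 0.95, 1],
    [-0.822, -0.785, 0, 0.95, 1],
    [-0.822, -0.785, 0, 0.95, 1],
    [-0.822, -0.785, 0, 0.95, 1],
    [-0.822, -0.785, 0, 0.95, 1],
    [-0.822, -0.785, 0, 0.95, 1],
  ],
  squeeze=5,
)

```text
clock: 2.65
ee_pos: [0.3865, 0.2356, 0.2228]
tool_rot: [-1.606, -2.7, -0.002]
contact_force: [1.4, -0.4, 0.8]
width: 0.0308
grasp_force: 0.0
```

```bash
cat > go.py <<'E'
# target scale coords (mm, world z of tip) -> delta numbers in the tool frame
import sys
from h import *
P=(.5025,-.0180,.359)
st=ctrl.read_state(); T=R.from_rotvec(st["tool_rot"]).as_matrix(); e=np.array(st["ee_pos"])
c,s=np.cos(P[2]),np.sin(P[2]); A=np.array([[c,-s],[s,c]])
print("t",round(st["clock"],2),"scale xy mm",np.round(A.T@(e[:2]-P[:2])*1000,1),"z",round(e[2]*1000,1),"F",np.round(st["contact_force"],2),"w",round(st["width"],4))
x,y,z=map(float,sys.argv[1:4]); g=np.append(P[:2]+A@np.array([x,y])/1000,z/1000)
d=T.T@(g-e)/.5; want=P[2]+np.pi/2; have=np.arctan2(T[1,0],T[0,0])
print("delta",np.round(d,4),"twist",round((have-want)/(np.pi/4),4),"tilt",np.round(T[2],4))
E
python3 go.py 0 112 220; python3 -c "
from plant import ctrl;print(ctrl.read_state()['joint_positions'])"
```

```text
t 2.65 scale xy mm [-19.5 278.1] z 222.8 F [ 1.35 -0.39  0.76] w 0.0308
delta [-0.3345 -0.0074  0.0055] twist 0.1769 tilt [ 6.e-04  9.e-04 -1.e+00]
[-0.92755648 -0.0661144   0.26948085  1.9045256   0.01777089  1.29987124
 -0.16544344]
```

>>> play_rows(
  deltas=[
    [-0.334, -0.007, 0, 0.177, 1],
    [-0.334, -0.007, 0, 0.177, 1],
    [-0.334, -0.007, 0, 0.177, 1],
    [-0.334, -0.007, 0, 0.177, 1],
    [-0.334, -0.007, 0, 0.177, 1],
    [-0.334, -0.007, 0.08, 0.177, 1],
    [-0.334, -0.007, 0.16, 0.177, 1],
    [-0.334, -0.007, 0.16, 0.177, 1],
  ],
)

```text
clock: 3.45
ee_pos: [0.4592, 0.0894, 0.1386]
tool_rot: [-1.785, -2.58, 0.01]
contact_force: [-0.9, -0.1, 0.7]
width: 0.0004
grasp_force: 0.0
```

```bash
python3 go.py 0 112 100; python3 - <<'E'
from h import *
o=[ctrl.snapshot(n)["image"] for n in("scene","top")]
a=cv2.resize(o[0][100:260,140:300],(400,400),interpolation=cv2.INTER_CUBIC); b=cv2.resize(o[1][150:310,160:320],(400,400),interpolation=cv2.INTER_CUBIC)
cv2.imwrite("pics/d.png",cv2.cvtColor(np.hstack([a,b]),cv2.COLOR_RGB2BGR))
E
```

```text
t 3.45 scale xy mm [ -2.8 115.7] z 138.6 F [-0.93 -0.05  0.7 ] w 0.0004
delta [-0.0074  0.0062  0.0771] twist 0.0019 tilt [-1.0e-04 -7.6e-03 -1.0e+00]
```

View pics/d.png

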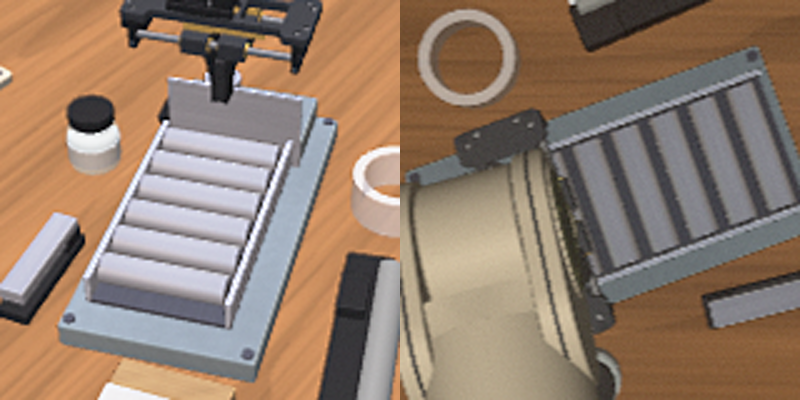

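The shut fingertips hang just in front of the plate, (220,100) in the left half, above the first roller and clear of everything. Next I lower to just above the roller.

>>> play_rows(
  deltas=[
    [-0.007, 0.004, 0.03, 0, 1],
    [-0.007, 0.004, 0.055, 0, 1],
    [-0.007, 0.004, 0.074, 0, 1],
    [-0.007, 0.004, 0.074, 0, 1],
    [-0.007, 0.004, 0.074, 0, 1],
  ],
)

```text
clock: 4.05
ee_pos: [0.4658, 0.0867, 0.106]
tool_rot: [1.789, 2.582, 0.0]
contact_force: [-0.1, 0.9, 1.0]
width: 0.0007
grasp_force: 0.0
```

```bash
python3 go.py 0 112 91
```

```text
t 4.05 scale xy mm [  2.4 110.9] z 106.0 F [-0.12  0.86  0.97] w 0.0007
delta [ 0.0023 -0.0049  0.03  ] twist -0.0 tilt [ 1.e-04  2.e-04 -1.e+00]
```

>>> play_rows(
  deltas=[
    [0, -0.002, 0.01, 0, 1],
    [0, -0.002, 0.018, 0, 1],
    [0, -0.002, 0.022, 0, 1],
    [0, -0.002, 0.025, 0, 1],
    [0, -0.002, 0.029, 0, 1],
    [0, -0.002, 0.029, 0, 1],
  ],
)

```text
clock: 4.65
ee_pos: [0.4647, 0.0862, 0.0909]
tool_rot: [-1.789, -2.582, -0.0]
contact_force: [-1.3, 1.4, 3.5]
width: 0.0004
grasp_force: 1.3
```

```bash
python3 go.py 0 112 91; python3 - <<'E'
from h import *
f=[]
for i in range(4):
    s=ctrl.snapshot("scene"); f.append(ctrl.read_state()["contact_force"])
print(np.round(f,2).tolist())
a=cv2.resize(s["image"][105:245,150:290],(600,600),interpolation=cv2.INTER_CUBIC)
cv2.imwrite("pics/e.png",cv2.cvtColor(a,cv2.COLOR_RGB2BGR))
E
```

```text
t 4.65 scale xy mm [  1.2 110.8] z 90.9 F [-1.28  1.4   3.48] w 0.0004
delta [ 0.0024 -0.0025 -0.0002] twist -0.0001 tilt [ 1.e-04 -1.e-04 -1.e+00]
[[-2.18, 0.51, 3.63], [-0.36, 0.42, 2.71], [-1.6, -0.33, 3.98], [-0.59, 0.19, 2.79]]
```

View pics/e.png

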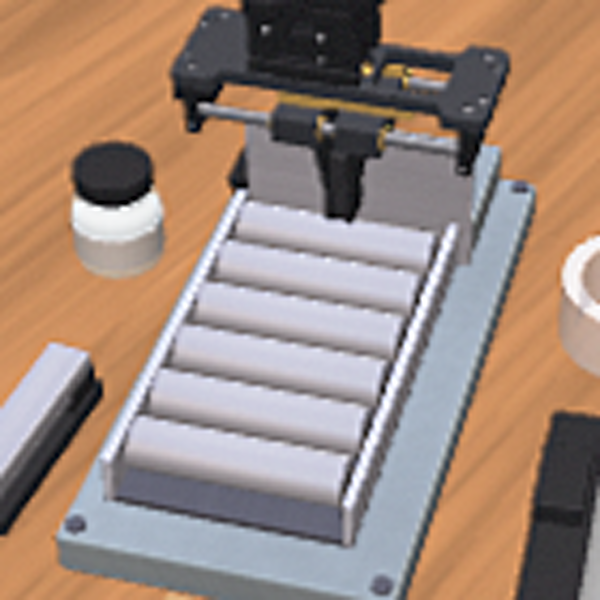

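Contact on the first roller at about (340,215) in the crop, net force about 2.5 N, which puts the deck about 4 mm down. Stroking now.

>>> play_rows(
  deltas=[
    [-0.01, 0, 0, 0, 1],
    [-0.02, 0, 0, 0, 1],
    [-0.03, 0, 0, 0, 1],
    [-0.04, 0, 0, 0, 1],
    [-0.05, 0, 0, 0, 1],
    [-0.06, 0, 0, 0, 1],
    [-0.07, 0, 0, 0, 1],
    [-0.08, 0, 0, 0, 1],
  ],
)

```text
clock: 5.65
ee_pos: [0.479, 0.0485, 0.0911]
tool_rot: [-1.789, -2.582, -0.0]
contact_force: [-1.1, 1.1, 2.3]
width: 0.0005
grasp_force: 1.3
```

>>> play_rows(
  deltas=[
    [-0.01, 0, 0, 0, 1],
    [-0.02, 0, 0, 0, 1],
    [-0.03, 0, 0, 0, 1],
    [-0.04, 0, 0, 0, 1],
    [-0.05, 0, 0, 0, 1],
    [-0.06, 0, 0, 0, 1],
    [-0.07, 0, 0, 0, 1],
    [-0.08, 0, 0, 0, 1],
  ],
)

```text
clock: 6.45
ee_pos: [0.4929, 0.0111, 0.091]
tool_rot: [-1.789, -2.582, -0.0]
contact_force: [0.0, 0.0, 3.6]
width: 0.0003
grasp_force: 1.3
```

```bash
python3 go.py 0 -135 91
```

```text
t 6.45 scale xy mm [ 1.3 30.6] z 91.0 F [0.04 0.02 3.64] w 0.0003
delta [-3.311e-01 -2.600e-03 -1.000e-04] twist 0.0002 tilt [ 3.e-04 -0.e+00 -1.e+00]
```

>>> play_rows(
  deltas=[
    [-0.01, 0, 0, 0, 1],
    [-0.02, 0, 0, 0, 1],
    [-0.03, 0, 0, 0, 1],
    [-0.04, 0, 0, 0, 1],
    [-0.05, 0, 0, 0, 1],
    [-0.06, 0, 0, 0, 1],
    [-0.07, 0, 0, 0, 1],
    [-0.08, 0, 0, 0, 1],
  ],
)

```text
clock: 7.25
ee_pos: [0.507, -0.0264, 0.091]
tool_rot: [-1.789, -2.582, -0.0]
contact_force: [-0.6, -0.5, 2.0]
width: 0.0001
grasp_force: 1.3
```

>>> play_rows(
  deltas=[
    [-0.01, 0, 0, 0, 1],
    [-0.02, 0, 0, 0, 1],
    [-0.03, 0, 0, 0, 1],
    [-0.04, 0, 0, 0, 1],
    [-0.05, 0, 0, 0, 1],
    [-0.06, 0, 0, 0, 1],
    [-0.07, 0, 0, 0, 1],
    [-0.08, 0, 0, 0, 1],
  ],
)

```text
clock: 8.05
ee_pos: [0.521, -0.0638, 0.091]
tool_rot: [-1.789, -2.582, -0.0]
contact_force: [-0.6, -0.3, 2.4]
width: 0.0008
grasp_force: 1.3
```

>>> play_rows(
  deltas=[
    [-0.01, 0, 0, 0, 1],
    [-0.02, 0, 0, 0, 1],
    [-0.03, 0, 0, 0, 1],
    [-0.04, 0, 0, 0, 1],
    [-0.05, 0, 0, 0, 1],
    [-0.06, 0, 0, 0, 1],
    [-0.07, 0, 0, 0, 1],
    [-0.08, 0, 0, 0, 1],
  ],
)

```text
clock: 8.85
ee_pos: [0.5351, -0.1012, 0.091]
tool_rot: [-1.789, -2.582, -0.0]
contact_force: [-1.0, 0.5, 2.1]
width: 0.0005
grasp_force: 1.3
```

```bash
python3 go.py 0 -125 91
```

```text
t 8.85 scale xy mm [  1.3 -89.4] z 91.0 F [-1.02  0.5   2.06] w 0.0005
delta [-0.0712 -0.0026 -0.0001] twist 0.0002 tilt [ 4.e-04 -1.e-04 -1.e+00]
```

>>> play_rows(
  deltas=[
    [-0.01, 0, 0, 0, 1],
    [-0.02, 0, 0, 0, 1],
    [-0.03, 0, 0, 0, 1],
    [-0.04, 0, 0, 0, 1],
    [-0.05, 0, 0, 0, 1],
    [-0.06, 0, 0, 0, 1],
    [-0.066, 0, -0.01, 0, 1],
    [-0.07, 0, -0.04, 0, 1],
  ],
)

```text
clock: 9.65
ee_pos: [0.5465, -0.1339, 0.1105]
tool_rot: [-1.788, -2.58, 0.002]
contact_force: [0.3, 0.3, -0.6]
width: 0.0008
grasp_force: 0.0
```

>>> play_rows(
  deltas=[
    [0, 0, -0.08, 0, 1],
    [0, 0, -0.16, 0, 1],
    [0, 0, -0.2, 0, 1],
    [0, 0, -0.2, 0, 1],
    [0, 0, -0.2, 0, 1],
    [0, 0, -0.2, 0, 1],
    [0, 0, -0.2, 0, 1],
    [0, 0, -0.2, 0, 1],
  ],
)

```text
clock: 10.45
ee_pos: [0.5469, -0.1338, 0.2103]
tool_rot: [-1.789, -2.581, 0.001]
contact_force: [0.3, 0.1, 0.1]
width: 0.0007
grasp_force: 0.0
```

```bash
python3 go.py 0 -125 200; python3 - <<'E'
from h import *
s=ctrl.snapshot("scene")
a=cv2.resize(s["image"][100:300,130:330],(600,600),interpolation=cv2.INTER_CUBIC)
cv2.imwrite("pics/f.png",cv2.cvtColor(a,cv2.COLOR_RGB2BGR))
E
```

```text
t 10.45 scale xy mm [   0.9 -124. ] z 210.3 F [0.3  0.07 0.12] w 0.0007
delta [-0.0019 -0.0017  0.0206] twist -0.0001 tilt [ 5.0e-04 -1.3e-03 -1.0e+00]
```

View pics/f.png

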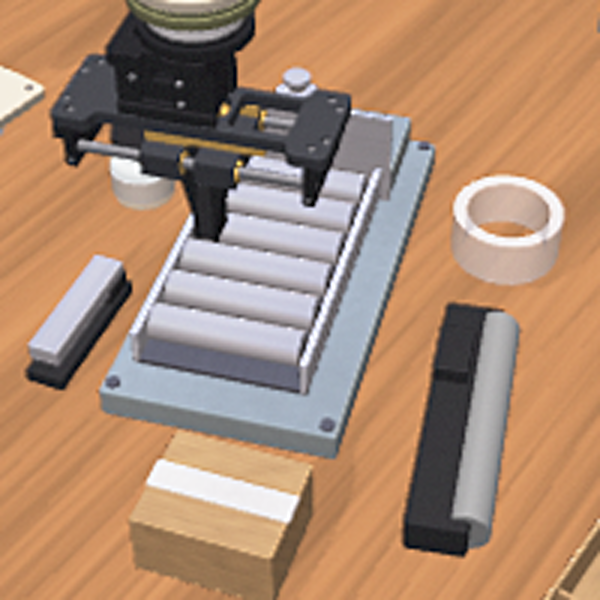

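The arm is clear, the deck is up, and everything stands in place: weight at (295,85), carton at (225,510). The plain rollers show no marks, but the contact force held in every reading along the stroke.

```bash
python3 -c "
from plant import ctrl;print(ctrl.finish_job())"
```

```text
the job is handed in; nothing more can be done
None
```

I stroked all six rollers once from the stop plate to the open end at about 2–3.5 N, lifted clear and handed the job in; nothing else looked moved, but the plain rollers show no marks, so I could not confirm by eye that each one turned.

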